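Lock the tablet cassette with the slot driver

TASK

Move the orange-and-white medicine carton off the tablet cassette into the empty black basket. Then take the blue-handled flat driver from its stand, seat its blade in the slot of the brass lock screw and turn the screw clockwise right up to its stop, keeping the blade in the slot for the whole turn. Finally put the driver back upright in its stand, blade down, and leave the other things on the table where they are.

Things in the scene. Friction and masses are not known exactly. Their poses are not given: they have to be found in the camera images.
- cassette: White tablet cassette with a lilac-blue lid, 180 (x) x 150 (y) x 58 mm high, fixed to the table. Origin: centre of its underside. The lock screw sits in its lid 45 mm from the centre towards its -x side; the other part of the lid shows rows of tablets. Its top is flat.
- lock_slot (a point): Brass slotted lock screw, 38 mm across, top flush with the cassette's lid, under the carton at first. The point is the centre of the slot's floor, 8 mm below the top, 50 mm above the table, on the screw's vertical axis. Its x runs along the slot and turns with the screw; z is up. The slot is 26 mm long (closed ends), 6.5 mm wide, 8 mm deep. A white dot marks its +x end.
- lock (a joint): Angle of the lock screw in rad: 0 fully open, 1.22 at the locked stop; grows clockwise seen from above. It starts between 0 and 0.35, turns against a friction of about 0.08 N m and stays where it is left. On the lid a red dot marks where the screw's white dot points when open, a green dot when locked.
- driver: Flat driver hanging upright in its stand, 119 mm long, about 90 g. Origin: centre of the blade's tip edge (lower end); z up along it, x along the blade's width. Blade 20 (x) x 3.5 (y) x 18 mm long; 10 mm round shaft up to 50 mm; black guard disc 46 mm across from 50 to 54 mm; blue square handle 28 x 28 mm from 54 to 119 mm, faces parallel to x and y, a yellow bar along x on its top.
- blade_tip (a point): The driver's origin: centre of the blade's tip edge, with the driver's axes. In the lock's slot the blade has play of about 0.15 rad either way, so it must turn that much farther than the screw.
- stand: Grey block 80 x 80 x 60 mm high, fixed to the table. Origin: centre of its underside. In the middle of its top is a square hole, 28 mm wide and 55 mm deep. The driver hangs in it by its guard disc, which rests on the block's top, so that the blade tip is 10 mm above the table. Its place may be swapped with the basket's.
- carton: Medicine carton, white with an orange band, 100 (x) x 46 (y) x 30 mm high, about 50 g, lying flat on the cassette's lid over the lock screw. Origin: centre of its underside.
- basket: Empty black slatted basket, 200 (x) x 170 (y) x 50 mm high outside, walls and floor 4 mm, fixed to the table. Origin: centre of its underside. Open above.
- pill_jar: White jar 52 mm across, 85 mm high; leave alone. Origin: centre of its underside.
- amber_bottle: Amber bottle 44 mm across, 80 mm high; leave alone. Origin: centre of its underside.
- blue_carton: White and blue carton 50 x 90 x 45 mm high; leave alone. Origin: centre of its underside.
- pink_carton: White and pink upright carton 45 x 60 x 110 mm high; leave alone. Origin: centre of its underside.
- week_box: Flat lilac week pill box 50 x 170 x 22 mm high; leave alone. Origin: centre of its underside.
- dose_cup: Small clear cup 48 mm across, 40 mm high; leave alone. Origin: centre of its underside.
Not all that is in view belongs to the job. There is more than one size of the driver; the one meant has the size given above.

How it is judged:
On the way, in this order (a step that is already met when the one before it is completed fails the run):
1. the carton lies in the basket, released (x of carton in the frame of basket between -0.085 and 0.085 m and y of carton in the frame of basket between -0.075 and 0.075 m and height (world z) of carton below 0.04 m and linear speed of carton below 0.03 m/s and contact force between the fingers and carton below 0.1 N), for 0.2 s.
2. the driver's blade is seated in the slot before the screw has been turned (horizontal distance between blade_tip and lock_slot below 0.007 m and z of blade_tip in the frame of lock_slot below 0.004 m and angle between the x axis of driver and the x axis of lock_slot, either way round below 0.35 rad and value of joint lock below 0.5 rad), for 0.1 s.
3. the screw has been turned to its locked stop with the blade still seated (horizontal distance between blade_tip and lock_slot below 0.007 m and z of blade_tip in the frame of lock_slot below 0.004 m and angle between the x axis of driver and the x axis of lock_slot, either way round below 0.35 rad and value of joint lock above 1.13 rad), for 0.1 s.
At the end, for the whole second after the job is handed in: Screw within 0.09 rad of its stop; carton at rest in the basket (underside centre within 85 / 75 mm of the basket's centre in its x / y, below 40 mm); driver hanging in its stand (within 12 mm of centre, tip below 20 mm, tilt under 0.15 rad), at rest; both released (all of step 1 and value of joint lock above 1.13 rad and horizontal distance between driver and stand below 0.012 m and angle between driver's own z axis and vertical below 0.15 rad and height (world z) of driver below 0.02 m and linear speed of driver below 0.03 m/s and contact force between the fingers and driver below 0.1 N); the robot touches nothing.
It fails at once if the screw stands part-turned (0.5 to 1.13 rad) with the blade not seated in its slot (less than 4 mm deep, more than 7 mm off centre, or over 0.35 rad askew) (value of joint lock between 0.5 and 1.13 rad and not (horizontal distance between blade_tip and lock_slot below 0.007 m and z of blade_tip in the frame of lock_slot below 0.004 m and angle between the x axis of driver and the x axis of lock_slot, either way round below 0.35 rad)).
It fails at once if one of the other things on the table is moved more than 30 mm (distance of any of pill_jar, amber_bottle, blue_carton, pink_carton, week_box, dose_cup from where it was at the start of the episode above 0.03 m).
It also fails if it takes over 72 s, if anything falls off the work surface, if the arm or the gripper's body presses on something with over 40 N, if the wrist force passes 120 N, or if a joint passes its speed limit or range.

ROBOT

A 6-joint arm with a two-finger parallel gripper is mounted at the origin on the work surface. World frame = base frame: x ahead of the robot, y to its left, z up, the work surface at z = 0. Lengths are in m, angles in rad, forces in N, time in s.
With the tool pointing down it reaches from about 0.375 to 0.975 m from the base axis. Payload 3.8 kg.
Tool frame: the origin (TCP) lies midway between the tips of the shut fingers; the grasp point (between the pads) lies 19 mm behind it; z points along the fingers, y is the line along which they close (so a half turn about z gives the same grasp; the last joint's range is limited). The gripper opens to 85 mm and grips with 20 to 120 N. Pads are 22 mm wide; open, the fingers measure 114 mm over their backs; the gripper's body (76 mm by 85 mm) begins 54 mm behind the grasp point. The pads swing forward as they close: fully open they stand 13 mm farther back than shut.
Start: joints at [-0.037, 0.264, 1.604, -0, 1.274, -0.037], TCP at [0.675, -0, 0.231] pointing down, gripper open.
Joint ranges: [-2.63, 2.63], [-0.94, 2.18], [0.31, 2.57], [-1.31, 4.45], [0, 2.66], [-2.55, 2.55]. Speed limits (rad/s): [2.57, 2.57, 3.14, 3.14, 3.14, 3.14].

INTERFACE

Orientations are given as a rotation vector (axis times angle).
In Python, from workcell import bot, imaging gives the robot as it stands.
- The arm moves only by the tool step_arm, never from a script. Its argument "series" is a list of rows, each an object of numbers: "grip": the closure, from -1 (fully open) to 1 (shut); "x", "y", "z": the shift along the tool's x, y, z normalised to -1 to 1, where 1 is 500 mm; "ax", "ay", "az": the turn, a rotation vector about the tool's x, y, z normalised to -1 to 1, where 1 is 30 degrees. A call has 1 to 12 rows; each row is the pose to reach, as a shift and turn from the pose commanded when the call began, along the tool's axes at that moment; what a row does not reach only later rows make up. A row lasts 1/10 s, in which the tool goes at most 50 mm and 8.59 degrees, less where a joint would pass 70% of its speed; a pose out of reach is approached as far as the arm can. A call with a number of a shift or a turn outside -1 to 1 is refused whole. A call with a gripper value outside its range is refused whole. The fingers move at their own pace and stop on an object; "force" is the grip in N (left out, the last holds). Time passes only in rows, so rows that repeat a pose let the fingers close. It gives the time, the measured TCP pose, the force, the opening and the grip force at its end, in the units of the state.
- bot.read_state(): the state, without advancing time (a new reading comes with each control period).
- imaging.read_camera(name): name is "scene" or "side" or "wrist"; returns a dict with "img" (384x512x3 uint8, red, green, blue), "fx", "fy", "cx", "cy" (pixels), "R" (3x3) and "t" (3): a world point X has camera coordinates R X + t. Camera axes: x right, y down, z forward; pixel columns grow to the right and rows downward; lengths in m; the calibration is good to about 2 mm. The wrist camera is an equidistant fisheye: a pixel r from the principal point sees the ray r / f radians off the axis. A picture is of the moment at which its call begins. There is no depth.
- bot.finish_job(): hands the job in; it is judged then, once.
The state is a dict: "time": time; "q": joint angles; "joint_vel": joint speeds; "joint_torque": joint torques, N m; "tool_pos": TCP position; "tcp_rot": TCP orientation; "wrist_force": force on the tool from outside, world axes, zero at the start; "torque": the same for the moment, N m; "width": opening from 0.0 (shut) to 1.0 (fully open); "grip_force": force on a finger pad.
Only numpy, scipy, OpenCV 4.12 (cv2) and the standard library are available. Lean on these libraries where they do the work, as an engineer would, in place of code of your own. Each camera call takes 0.05 s, during which the arm holds its last target. There are 200 camera calls.

## Working session

There is one attempt and no reset: what is moved stays moved. The work goes in short steps, Python scripts to look and compute and a tool call to move; the robot and the scene stay as the last step left them, time stands still between calls to the robot, and variables do not carry over. Pictures are saved under pics/ and viewed, at most 10 in all, crops included, and the job is handed in when it is done.

Besides the shell and the picture viewer there is one more tool, called after ">>>" as name(argument=value, ...) on one line, values as JSON. step_arm: Moves the arm, as the interface text tells. Scaled input: -1 to 1 covers 500 mm each way for a shift and 30 degrees each way for a turn. Its arguments: {"type":"object","properties":{"series":{"type":"array","items":{"type":"object","properties":{"grip":{"type":"number"},"x":{"type":"number","minimum":-1,"maximum":1},"y":{"type":"number","minimum":-1,"maximum":1},"z":{"type":"number","minimum":-1,"maximum":1},"ax":{"type":"number","minimum":-1,"maximum":1},"ay":{"type":"number","minimum":-1,"maximum":1},"az":{"type":"number","minimum":-1,"maximum":1}}}},"force":{"type":"number"}},"required":["series"]}

```bash
mkdir -p pics; ls
cat > h.py <<'E'
import numpy as np, cv2
from workcell import bot, imaging
from scipy.spatial.transform import Rotation as Ro
def ray(c,u,v,wrist=False):
    if wrist:
        x,y=(u-c["cx"])/c["fx"],(v-c["cy"])/c["fy"]; r=np.hypot(x,y)+1e-9
        d=np.array([np.sin(r)*x/r,np.sin(r)*y/r,np.cos(r)])
    else: d=np.array([(u-c["cx"])/c["fx"],(v-c["cy"])/c["fy"],1.])
    R=np.array(c["R"]);t=np.array(c["t"])
    return -R.T@t, R.T@d
def hit(c,u,v,z,wrist=False):
    o,d=ray(c,u,v,wrist); return o+d*(z-o[2])/d[2]
def save(c,n,crop=None,s=1):
    im=c["img"][:,:,::-1]
    if crop: a,b,e,f=crop; im=im[b:f,a:e]
    cv2.imwrite("pics/"+n,cv2.resize(im,None,fx=s,fy=s,interpolation=cv2.INTER_CUBIC))
E
python3 - <<'E'
from h import *
a=imaging.read_camera("scene");b=imaging.read_camera("wrist");e=imaging.read_camera("side")
for n,c in zip("swd",(a,b,e)): np.save(n+".npy",c,allow_pickle=True)
top=np.hstack([a["img"],e["img"]])
save({"img":top},"a.png",s=0.78)
save(b,"b.png",s=1.5)
for c in (a,b,e): o,d=ray(c,256,192); print(o,d,c["fx"])
s=bot.read_state(); print(s)
E
```

```text
pics
[ 1.2828141  -0.38516088  0.83846679] [-0.612774    0.3809346  -0.69258264] 462.3180393156848
[0.6741505  0.06741258 0.37372357] [-0.02383961 -0.27920429 -0.9602139 ] 297.3186396354542
[ 0.54831319 -0.60370809  0.80071783] [ 0.06242246  0.6701311  -0.73962491] 365.72029069087995
{'time': 0.15, 'q': array([-3.68523209e-02,  2.64576292e-01,  1.60510702e+00,  2.86573161e-06,
        1.27370789e+00, -3.68920730e-02]), 'joint_vel': array([ 0.00326697, -0.00174071, -0.00438534,  0.0019422 , -0.00088996,
        0.00114254]), 'joint_torque': array([-4.44535381e-04, -5.15905774e+01, -3.67958951e+01, -2.06692371e-04,
        8.09489022e-03,  2.50629785e-05]), 'tool_pos': array([6.74407853e-01, 5.31193829e-05, 2.30225373e-01]), 'tcp_rot': array([-2.22046472e+00, -2.22055112e+00,  1.91872240e-03]), 'wrist_force': array([0.77661246, 0.45264188, 0.73913129]), 'torque': array([-0.05510421, -0.00180355, -0.01506928]), 'grip_force': 0.0, 'width': 1.0011652703417437}
```

View pics/a.png

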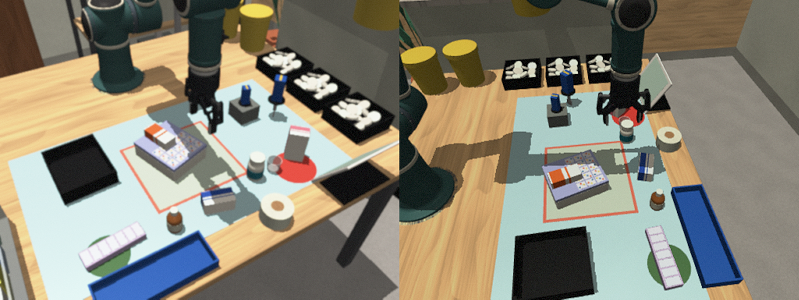

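View pics/b.png

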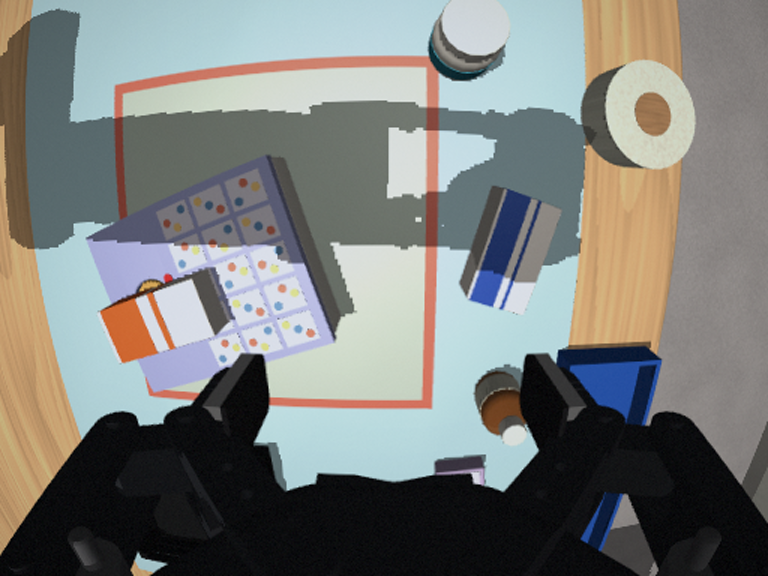

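The views show the basket at −y, the stand with two blue-handled drivers at +y, and the carton (orange) on the cassette around wrist pixel (165,315)/1.5. Next I zoom in on the drivers and measure.

Run:
```python
from h import *
L=lambda n: np.load(n+".npy",allow_pickle=True).item()
a,b,e=L("s"),L("w"),L("d")
A=cv2.resize(a["img"][80:180,280:380],(400,400),interpolation=2);B=cv2.resize(e["img"][80:180,170:270],(400,400),interpolation=2)
save({"img":np.hstack([A,B])},"c.png")
# wrist corners (carton top, cassette top) px in 1.5x view
for nm,z,ps in [("carton",.088,[(98,311),(201,271),(232,330),(122,363)]),("cass",.058,[(87,239),(267,155),(334,342),(153,392)])]:
    P=np.array([hit(b,u/1.5,v/1.5,z,1) for u,v in ps]); print(nm,P.round(3).tolist(),P.mean(0).round(4))
# basket rim, scene (x/.78) and side
for c,ps in [(a,[(41,154),(100,135),(119,186),(58,203)]),(e,[(516-399,234),(593-399,228),(596-399,298),(512-399,298)])]:
    P=np.array([hit(c,u/.78,v/.78,.05) for u,v in ps]); print("basket",P.round(3).tolist(),P.mean(0).round(3))
```

```text
carton [[0.436, -0.036, 0.088], [0.538, -0.004, 0.088], [0.557, -0.048, 0.088], [0.451, -0.081, 0.088]] [ 0.4953 -0.0418  0.088 ]
cass [[0.411, 0.018, 0.058], [0.582, 0.075, 0.058], [0.627, -0.068, 0.058], [0.455, -0.123, 0.058]] [ 0.5191 -0.0246  0.058 ]
basket [[0.357, -0.389, 0.05], [0.363, -0.2, 0.05], [0.599, -0.228, 0.05], [0.574, -0.395, 0.05]] [ 0.473 -0.303  0.05 ]
basket [[0.345, -0.213, 0.05], [0.562, -0.221, 0.05], [0.551, -0.403, 0.05], [0.349, -0.38, 0.05]] [ 0.452 -0.304  0.05 ]
```

View pics/c.png

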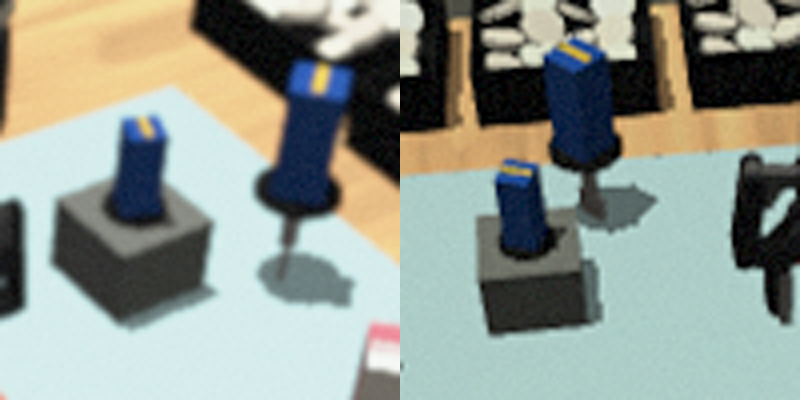

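The stand holds the smaller driver with its guard on the block's top (panel (140,165) left, (520,205) right). The larger one stands free on the table and is a decoy. Heading above the carton.

Add to h.py:
```python
def go(p,yaw=None):
    """yaw (deg): world direction of tool y. prints shifts in tool axes/normalised"""
    s=bot.read_state(); R=Ro.from_rotvec(s["tcp_rot"]); d=R.inv().apply(np.array(p)-s["tool_pos"])
    y=R.apply([0,1,0]); y0=np.degrees(np.arctan2(y[1],y[0]))
    out="t %.1f pos %s yaw %.1f tilt %s shift/0.5 %s"%(s["time"],s["tool_pos"].round(4),y0,R.apply([0,0,1]).round(3)[:2],(d/.5).round(4))
    if yaw is not None: out+=" az %.3f"%(-(((yaw-y0)+90)%180-90)/30)
    print(out,"q",s["q"].round(2),"w",s["width"],"g",s["grip_force"],"F",s["wrist_force"].round(1))
```

```text
(no output)
```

>>> step_arm(series=[{"x": -0.084, "y": -0.354, "z": 0.06, "az": 1, "grip": -1}, {"x": -0.084, "y": -0.354, "z": 0.06, "az": 1, "grip": -1}, {"x": -0.084, "y": -0.354, "z": 0.06, "az": 1, "grip": -1}, {"x": -0.084, "y": -0.354, "z": 0.06, "az": 1, "grip": -1}, {"x": -0.084, "y": -0.354, "z": 0.06, "az": 1, "grip": -1}, {"x": -0.084, "y": -0.354, "z": 0.06, "az": 1, "grip": -1}])

```text
validation failed for argument at $.se...
```

>>> step_arm(series=[{"az": 1}, {"az": 1}, {"az": 1}, {"az": 1}])

```text
validation failed for argument at $.se...
```

>>> step_arm(series=[{"az": 0.417}, {"az": 0.417}, {"az": 0.417}, {"az": 0.417}])

```text
validation failed for argument at $.se...
```

Run:
```python
from h import *
go([.497,-.042,.062],-72.5)
b=imaging.read_camera("wrist"); np.save("w2.npy",b,allow_pickle=True); save(b,"d.png",s=1.5)
```

```text
t 0.1 pos [6.744e-01 1.000e-04 2.302e-01] yaw 0.0 tilt [-0.002  0.   ] shift/0.5 [-0.0841 -0.3542  0.3371] az 2.417 q [-0.04  0.26  1.61  0.    1.27 -0.04] w 1.0011652703417437 g 0.0 F [0.8 0.5 0.7]
```

View pics/d.png

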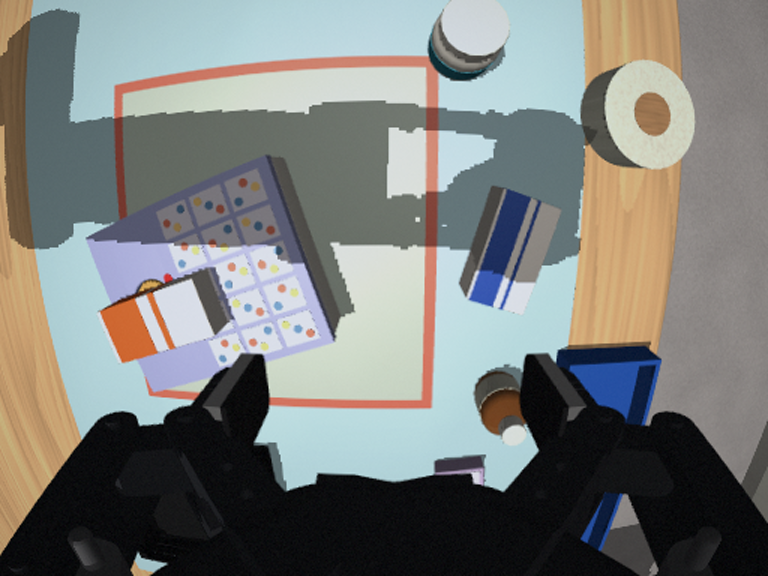

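The arm did not move: the calls were refused, and the picture is unchanged. I'll try again with all seven keys in each row.

>>> step_arm(series=[{"x": -0.084, "y": -0.354, "z": 0.06, "ax": 0, "ay": 0, "az": 1, "grip": -1}, {"x": -0.084, "y": -0.354, "z": 0.06, "ax": 0, "ay": 0, "az": 1, "grip": -1}, {"x": -0.084, "y": -0.354, "z": 0.06, "ax": 0, "ay": 0, "az": 1, "grip": -1}, {"x": -0.084, "y": -0.354, "z": 0.06, "ax": 0, "ay": 0, "az": 1, "grip": -1}, {"x": -0.084, "y": -0.354, "z": 0.06, "ax": 0, "ay": 0, "az": 1, "grip": -1}])

```text
time: 0.7
tool_pos: [0.4924, -0.0423, 0.199]
tcp_rot: [-2.72, -1.566, 0.008]
wrist_force: [0.8, -0.7, 0.6]
width: 0.998
grip_force: 0.0
```

>>> step_arm(series=[{"x": 0, "y": 0, "z": 0, "ax": 0, "ay": 0, "az": 1, "grip": -1}, {"x": 0, "y": 0, "z": 0, "ax": 0, "ay": 0, "az": 1, "grip": -1}, {"x": 0, "y": 0, "z": 0, "ax": 0, "ay": 0, "az": 1, "grip": -1}, {"x": 0, "y": 0, "z": 0, "ax": 0, "ay": 0, "az": 1, "grip": -1}])

```text
time: 1.1
tool_pos: [0.499, -0.0419, 0.2017]
tcp_rot: [3.036, 0.807, 0.002]
wrist_force: [-0.7, 0.3, -0.4]
width: 0.999
grip_force: 0.0
```

>>> step_arm(series=[{"x": 0, "y": 0, "z": 0, "ax": 0, "ay": 0, "az": 0.417, "grip": -1}, {"x": 0, "y": 0, "z": 0, "ax": 0, "ay": 0, "az": 0.417, "grip": -1}, {"x": 0, "y": 0, "z": 0, "ax": 0, "ay": 0, "az": 0.417, "grip": -1}])

```text
time: 1.4
tool_pos: [0.4989, -0.0419, 0.2016]
tcp_rot: [3.105, 0.479, 0.001]
wrist_force: [0.7, 0.4, -0.4]
width: 1.001
grip_force: 0.0
```

Run:
```python
from h import *
go([.497,-.042,.062],-72.5)
b=imaging.read_camera("wrist"); np.save("w2.npy",b,allow_pickle=True); save(b,"e.png",s=1.5)
```

```text
t 1.4 pos [ 0.4989 -0.0419  0.2016] yaw -72.5 tilt [0.001 0.   ] shift/0.5 [-0.0039 -0.0011  0.2792] az 0.001 q [-0.13 -0.05  2.    0.    1.18  1.13] w 1.0009900970294883 g 0.0 F [ 0.7  0.4 -0.4]
```

View pics/e.png

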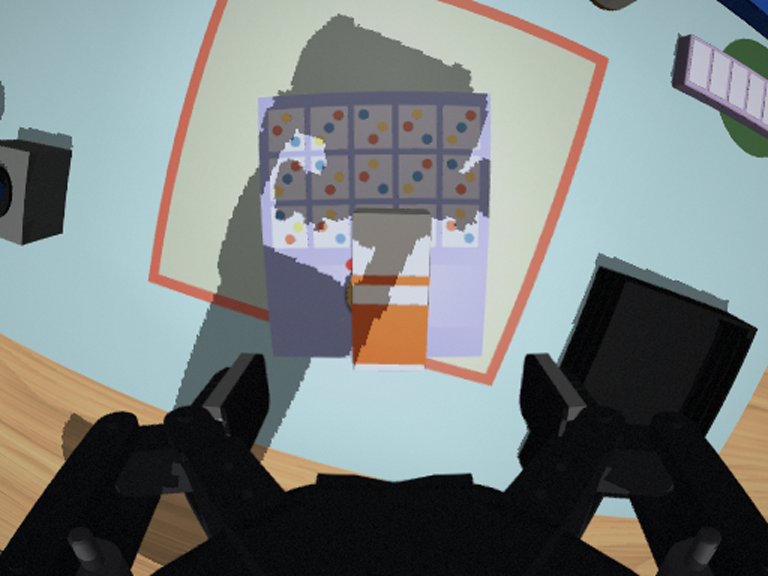

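The wrist view shows the carton at x 353–430, y 210–364, with the fingers squared to it. The cassette spans (258,97) to (484,356), and the basket's visible corners are (600,256) and (756,327).

Run:
```python
from h import *
b=np.load("w2.npy",allow_pickle=True).item()
for nm,z,ps in [("carton",.088,[(353,210),(431,211),(428,365),(353,364)]),("cass",.058,[(259,97),(490,94),(484,355),(273,356)]),("bask",.05,[(600,255),(756,327),(700,450)])]:
    P=np.array([hit(b,u/1.5,v/1.5,z,1) for u,v in ps]); print(nm,P.round(3).tolist(),P.mean(0).round(4))
    d=P[1]-P[0]; print(np.degrees(np.arctan2(d[1],d[0])))
go([.497,-.042,.062],-72.5)
```

```text
carton [[0.531, -0.009, 0.088], [0.544, -0.052, 0.088], [0.451, -0.082, 0.088], [0.437, -0.036, 0.088]] [ 0.4906 -0.0445  0.088 ]
-73.17807084862562
cass [[0.582, 0.075, 0.058], [0.627, -0.068, 0.058], [0.457, -0.125, 0.058], [0.409, 0.02, 0.058]] [ 0.5187 -0.0244  0.058 ]
-72.35792569426256
bask [[0.552, -0.184, 0.05], [0.548, -0.382, 0.05], [0.413, -0.394, 0.05]] [ 0.5043 -0.32    0.05  ]
-91.13717303986296
t 1.4 pos [ 0.4988 -0.0419  0.2015] yaw -72.4 tilt [0.001 0.   ] shift/0.5 [-0.0037 -0.001   0.2791] az 0.004 q [-0.13 -0.05  2.    0.    1.19  1.13] w 0.9953134371318643 g 0.0 F [ 0.  -0.   0.2]
```

>>> step_arm(series=[{"x": -0.017, "y": 0, "z": 0.08, "ax": 0, "ay": 0, "az": 0, "grip": -1}, {"x": -0.017, "y": 0, "z": 0.16, "ax": 0, "ay": 0, "az": 0, "grip": -1}, {"x": -0.017, "y": 0, "z": 0.23, "ax": 0, "ay": 0, "az": 0, "grip": -1}, {"x": -0.017, "y": 0, "z": 0.276, "ax": 0, "ay": 0, "az": 0, "grip": -1}, {"x": -0.017, "y": 0, "z": 0.276, "ax": 0, "ay": 0, "az": 0, "grip": 1}, {"x": -0.017, "y": 0, "z": 0.276, "ax": 0, "ay": 0, "az": 0, "grip": 1}, {"x": -0.017, "y": 0, "z": 0.276, "ax": 0, "ay": 0, "az": 0, "grip": 1}, {"x": -0.017, "y": 0, "z": 0.276, "ax": 0, "ay": 0, "az": 0, "grip": 1}, {"x": -0.017, "y": 0, "z": 0.276, "ax": 0, "ay": 0, "az": 0, "grip": 1}, {"x": -0.017, "y": 0, "z": 0.276, "ax": 0, "ay": 0, "az": 0, "grip": 1}], force=25)

```text
time: 2.45
tool_pos: [0.4917, -0.0448, 0.0652]
tcp_rot: [3.104, 0.478, 0.006]
wrist_force: [-0.2, 0.2, 6.7]
width: 0.531
grip_force: 27.8
```

Run:
```python
from h import *
go([.462,-.292,.14])
```

```text
t 2.5 pos [ 0.4917 -0.0448  0.0652] yaw -72.5 tilt [ 0.004 -0.   ] shift/0.5 [-0.2047  0.454  -0.1496] q [-0.14  0.09  2.14  0.    0.91  1.12] w 0.5305090374712702 g 27.77725338935852 F [-0.2  0.2  6.7]
```

>>> step_arm(series=[{"x": 0, "y": 0, "z": -0.08, "ax": 0, "ay": 0, "az": 0, "grip": 1}, {"x": 0, "y": 0, "z": -0.15, "ax": 0, "ay": 0, "az": 0, "grip": 1}, {"x": -0.03, "y": 0.07, "z": -0.15, "ax": 0, "ay": 0, "az": 0, "grip": 1}, {"x": -0.065, "y": 0.14, "z": -0.15, "ax": 0, "ay": 0, "az": 0, "grip": 1}, {"x": -0.1, "y": 0.22, "z": -0.15, "ax": 0, "ay": 0, "az": 0, "grip": 1}, {"x": -0.135, "y": 0.3, "z": -0.15, "ax": 0, "ay": 0, "az": 0, "grip": 1}, {"x": -0.17, "y": 0.375, "z": -0.15, "ax": 0, "ay": 0, "az": 0, "grip": 1}, {"x": -0.205, "y": 0.454, "z": -0.15, "ax": 0, "ay": 0, "az": 0, "grip": 1}, {"x": -0.205, "y": 0.454, "z": -0.15, "ax": 0, "ay": 0, "az": 0, "grip": 1}])

```text
time: 3.35
tool_pos: [0.4599, -0.2967, 0.139]
tcp_rot: [3.103, 0.47, 0.001]
wrist_force: [1.8, -0.5, -1.2]
width: 0.531
grip_force: 27.0
```

Run:
```python
from h import *
go([.462,-.292,.02])
b=imaging.read_camera("wrist"); np.save("w3.npy",b,allow_pickle=True); a=imaging.read_camera("scene")
save({"img":np.hstack([b["img"],a["img"]])},"f.png",s=.78)
```

```text
t 3.4 pos [ 0.4599 -0.2967  0.139 ] yaw -72.8 tilt [ 0.001 -0.003] shift/0.5 [ 0.0067 -0.0086  0.2379] q [-0.62  0.1   1.98 -0.    1.06  0.65] w 0.5307530350702185 g 27.00953185558319 F [ 1.8 -0.5 -1.2]
```

View pics/f.png

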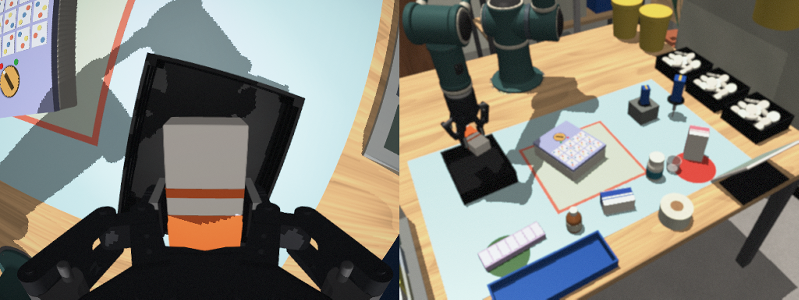

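The carton is held over the basket, and the brass screw is uncovered at about (8,80). Lower and release.

>>> step_arm(series=[{"x": 0, "y": -0.008, "z": 0.08, "ax": 0, "ay": 0, "az": 0, "grip": 1}, {"x": 0, "y": -0.008, "z": 0.16, "ax": 0, "ay": 0, "az": 0, "grip": 1}, {"x": 0, "y": -0.008, "z": 0.232, "ax": 0, "ay": 0, "az": 0, "grip": 1}, {"x": 0, "y": -0.008, "z": 0.232, "ax": 0, "ay": 0, "az": 0, "grip": 1}, {"x": 0, "y": -0.008, "z": 0.232, "ax": 0, "ay": 0, "az": 0, "grip": -1}, {"x": 0, "y": -0.008, "z": 0.232, "ax": 0, "ay": 0, "az": 0, "grip": -1}, {"x": 0, "y": -0.008, "z": 0.232, "ax": 0, "ay": 0, "az": 0, "grip": -1}, {"x": 0, "y": -0.008, "z": 0.232, "ax": 0, "ay": 0, "az": 0, "grip": -1}, {"x": 0, "y": -0.008, "z": 0.232, "ax": 0, "ay": 0, "az": 0, "grip": -1}])

```text
time: 4.35
tool_pos: [0.46, -0.2886, 0.0236]
tcp_rot: [3.103, 0.477, 0.003]
wrist_force: [0.6, 0.1, 0.1]
width: 0.999
grip_force: 0.0
```

>>> step_arm(series=[{"x": 0, "y": 0, "z": -0.1, "ax": 0, "ay": 0, "az": 0, "grip": -1}, {"x": 0, "y": 0, "z": -0.2, "ax": 0, "ay": 0, "az": 0, "grip": -1}, {"x": 0, "y": 0, "z": -0.3, "ax": 0, "ay": 0, "az": 0, "grip": -1}, {"x": 0, "y": 0, "z": -0.36, "ax": 0, "ay": 0, "az": 0, "grip": -1}, {"x": 0, "y": 0, "z": -0.36, "ax": 0, "ay": 0, "az": 0, "grip": -1}, {"x": 0, "y": 0, "z": -0.36, "ax": 0, "ay": 0, "az": 0, "grip": -1}])

```text
time: 4.95
tool_pos: [0.4596, -0.2884, 0.2036]
tcp_rot: [3.103, 0.477, 0.003]
wrist_force: [-0.9, -0.3, -0.6]
width: 1.007
grip_force: 0.0
```

Run:
```python
from h import *
L=lambda n: np.load(n+".npy",allow_pickle=True).item()
b=imaging.read_camera("wrist"); np.save("w4.npy",b,allow_pickle=True)
# carton in basket: bright/orange pix in basket
h=cv2.cvtColor(b["img"],cv2.COLOR_RGB2HSV); m=cv2.inRange(h,(5,120,60),(18,255,255)); n,l,s,c=cv2.connectedComponentsWithStats(m)
for i in range(1,n):
    if s[i,4]>150: print(s[i],hit(b,*c[i],.034,1).round(3))
a,e=L("s"),L("d")
# driver: triangulate yellow bar on small driver; crops offsets
def yel(c,x0,y0,x1,y1):
    hh=cv2.cvtColor(c["img"][y0:y1,x0:x1],cv2.COLOR_RGB2HSV); mm=cv2.inRange(hh,(18,110,110),(35,255,255)); v,u=np.nonzero(mm); print(len(u)); return np.c_[u+x0,v+y0]
pa=yel(a,308,105,325,118); pe=yel(e,190,115,208,128)
oa,da=ray(a,*pa.mean(0)); ob,db=ray(e,*pe.mean(0))
k=np.linalg.lstsq(np.c_[da,-db],ob-oa,rcond=None)[0]; print("driver top",(oa+da*k[0]),(ob+db*k[1]))
for c,p in((a,pa),(e,pe)):
    P=np.array([hit(c,u,v,.129) for u,v in p]); w,V=np.linalg.eigh(np.cov(P[:,:2].T)); print(P.mean(0),np.degrees(np.arctan2(V[1,1],V[0,1])),w)
go([.45,.1,.3])
```

```text
[  0   0  18  66 196] [0.555 0.113 0.034]
[175   0  27  62 389] [ 0.589 -0.167  0.034]
[159  70  19  54 322] [ 0.509 -0.167  0.034]
[237 164  44   7 208] [ 0.464 -0.285  0.034]
[ 237  181   44   35 1415] [ 0.431 -0.295  0.034]
3
6
driver top [0.46587132 0.30573797 0.13160679] [0.46588557 0.30569942 0.13155265]
[0.46285026 0.30828891 0.129     ] 160.30962676418545 [5.98482045e-07 2.35773891e-05]
[0.46556219 0.30917337 0.129     ] 154.5793663635159 [1.11585841e-06 5.87255720e-05]
t 5.0 pos [ 0.4586 -0.2878  0.2018] yaw -72.5 tilt [-0.001  0.   ] shift/0.5 [ 0.2164 -0.745  -0.1961] q [-0.61  0.03  1.92  0.    1.19  0.66] w 1.0020027787912469 g 0.0 F [-0.5 -0.2 -0.6]
```

The carton lies in the basket (orange band at about (0.43,−0.295)). The driver top triangulates to (0.466,0.306). On the way there, I stop over the screw and look.

>>> step_arm(series=[{"x": 0.183, "y": -0.465, "z": 0, "ax": 0, "ay": 0, "az": 0, "grip": -1}, {"x": 0.183, "y": -0.465, "z": 0, "ax": 0, "ay": 0, "az": 0, "grip": -1}, {"x": 0.183, "y": -0.465, "z": 0, "ax": 0, "ay": 0, "az": 0, "grip": -1}, {"x": 0.183, "y": -0.465, "z": 0, "ax": 0, "ay": 0, "az": 0, "grip": -1}, {"x": 0.183, "y": -0.465, "z": 0, "ax": 0, "ay": 0, "az": 0, "grip": -1}, {"x": 0.183, "y": -0.465, "z": 0, "ax": 0, "ay": 0, "az": 0, "grip": -1}, {"x": 0.183, "y": -0.465, "z": 0, "ax": 0, "ay": 0, "az": 0, "grip": -1}])

```text
time: 5.7
tool_pos: [0.4751, -0.0376, 0.2001]
tcp_rot: [-3.104, -0.483, 0.006]
wrist_force: [0.7, -0.5, 0.0]
width: 1.001
grip_force: 0.0
```

Run:
```python
from h import *
b=imaging.read_camera("wrist"); np.save("w5.npy",b,allow_pickle=True); go([.476,-.039,.2])
R=np.array(b["R"]);p=R@np.array([.476,-.039,.058])+b["t"]; r=np.arctan2(np.hypot(p[0],p[1]),p[2]); k=r/np.hypot(p[0],p[1])
u,v=b["cx"]+b["fx"]*k*p[0],b["cy"]+b["fy"]*k*p[1]; print(u,v)
x,y=int(u)-40,int(v)-40; print(x,y); save(b,"g.png",(x,y,x+80,y+80),7)
```

```text
t 5.8 pos [ 0.4754 -0.0387  0.2005] yaw -72.4 tilt [-0.003 -0.   ] shift/0.5 [0.001  0.0009 0.001 ] q [-0.13 -0.09  2.05 -0.    1.19  1.13] w 0.9987327506811792 g 0.0 F [-0.4 -1.2  0.3]
262.77268408637923 176.57391884045637
222 136
```

View pics/g.png

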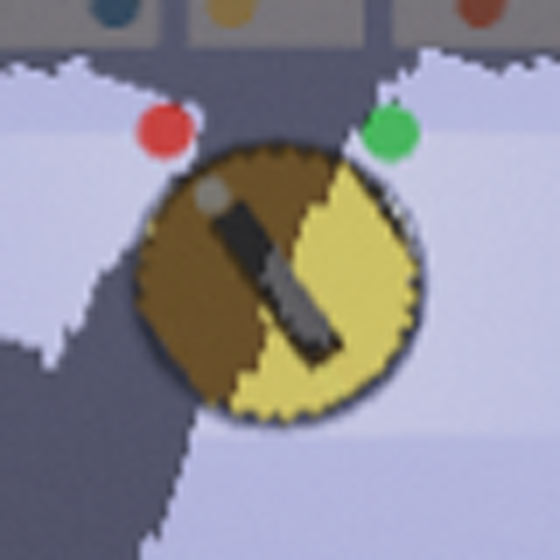

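Close view: screw circle centred at crop (280,283), slot from (225,215) to (330,355), white dot (212,195), red (166,131), green (391,133).

Run:
```python
from h import *
b=np.load("w5.npy",allow_pickle=True).item()
H=lambda p:hit(b,222+(p[0]+.5)/7-.5,136+(p[1]+.5)/7-.5,.058,1)
c=H((280,283)); print(c)
ang=lambda p,q:np.degrees(np.arctan2(*(H(q)-H(p))[[1,0]]))
for n,p in dict(red=(166,131),green=(391,133),white=(212,195)).items(): print(n,ang((280,283),p))
print("slot",ang((330,355),(225,215)))
```

```text
[ 0.47619303 -0.03769316  0.058     ]
red 53.795153973893
green -17.96489532016079
white 54.63162732759352
slot 53.821979030904245
```

>>> step_arm(series=[{"x": 0.191, "y": -0.663, "z": -0.1, "ax": 0, "ay": 0, "az": -1, "grip": -1}, {"x": 0.191, "y": -0.663, "z": -0.1, "ax": 0, "ay": 0, "az": -1, "grip": -1}, {"x": 0.191, "y": -0.663, "z": -0.1, "ax": 0, "ay": 0, "az": -1, "grip": -1}, {"x": 0.191, "y": -0.663, "z": -0.1, "ax": 0, "ay": 0, "az": -1, "grip": -1}, {"x": 0.191, "y": -0.663, "z": -0.1, "ax": 0, "ay": 0, "az": -1, "grip": -1}, {"x": 0.191, "y": -0.663, "z": -0.1, "ax": 0, "ay": 0, "az": -1, "grip": -1}, {"x": 0.191, "y": -0.663, "z": -0.1, "ax": 0, "ay": 0, "az": -1, "grip": -1}, {"x": 0.191, "y": -0.663, "z": -0.1, "ax": 0, "ay": 0, "az": -1, "grip": -1}, {"x": 0.191, "y": -0.663, "z": -0.1, "ax": 0, "ay": 0, "az": -1, "grip": -1}, {"x": 0.191, "y": -0.663, "z": -0.1, "ax": 0, "ay": 0, "az": -1, "grip": -1}])

```text
time: 6.75
tool_pos: [0.4684, 0.3039, 0.2511]
tcp_rot: [2.876, 1.261, -0.003]
wrist_force: [0.4, -0.2, -0.2]
width: 0.999
grip_force: 0.0
```

>>> step_arm(series=[{"x": 0, "y": 0, "z": 0, "ax": 0, "ay": 0, "az": -0.65, "grip": -1}, {"x": 0, "y": 0, "z": 0, "ax": 0, "ay": 0, "az": -0.65, "grip": -1}, {"x": 0, "y": 0, "z": 0, "ax": 0, "ay": 0, "az": -0.65, "grip": -1}, {"x": 0, "y": 0, "z": 0, "ax": 0, "ay": 0, "az": -0.65, "grip": -1}])

```text
time: 7.15
tool_pos: [0.4684, 0.3037, 0.2518]
tcp_rot: [2.622, 1.729, -0.002]
wrist_force: [0.1, -0.4, 0.1]
width: 1.002
grip_force: 0.0
```

Run:
```python
from h import *
b=imaging.read_camera("wrist"); np.save("w6.npy",b,allow_pickle=True); go([.466,.306,.075],-23)
save(b,"h.png",s=1.5)
h=cv2.cvtColor(b["img"],cv2.COLOR_RGB2HSV); m=cv2.inRange(h,(20,110,80),(35,255,255)); n,l,s,c=cv2.connectedComponentsWithStats(m)
for i in range(1,n):
    if s[i,4]>20:
        v,u=np.nonzero(l==i); P=np.array([hit(b,x,y,.129,1) for x,y in zip(u,v)]); w,V=np.linalg.eigh(np.cov(P[:,:2].T)); r=np.sqrt(12*w)
        print(s[i],P.mean(0).round(4),np.degrees(np.arctan2(V[1,1],V[0,1])),r)
L=lambda n: np.load(n+".npy",allow_pickle=True).item()
a,e=L("s"),L("d"); oa,da=ray(a,354,127); ob,db=ray(e,216,117); k=np.linalg.lstsq(np.c_[da,-db],ob-oa,rcond=None)[0]; print("decoy",oa+da*k[0])
```

```text
t 7.2 pos [0.4684 0.304  0.2518] yaw -23.2 tilt [-0.001 -0.001] shift/0.5 [ 0.0021 -0.0058  0.3537] az -0.008 q [ 0.53  0.03  1.83 -0.    1.28  0.94] w 1.0019548973186037 g 0.0 F [ 0.3 -0.   0.4]
[243  33  42  25 412] [0.5185 0.4173 0.129 ] 132.51351047870094 [0.00916209 0.0371819 ]
[245 177  25   6 137] [0.4647 0.3071 0.129 ] 159.67259177646537 [0.00522212 0.02239251]
decoy [0.51512222 0.41039649 0.0724613 ]
```

View pics/h.png

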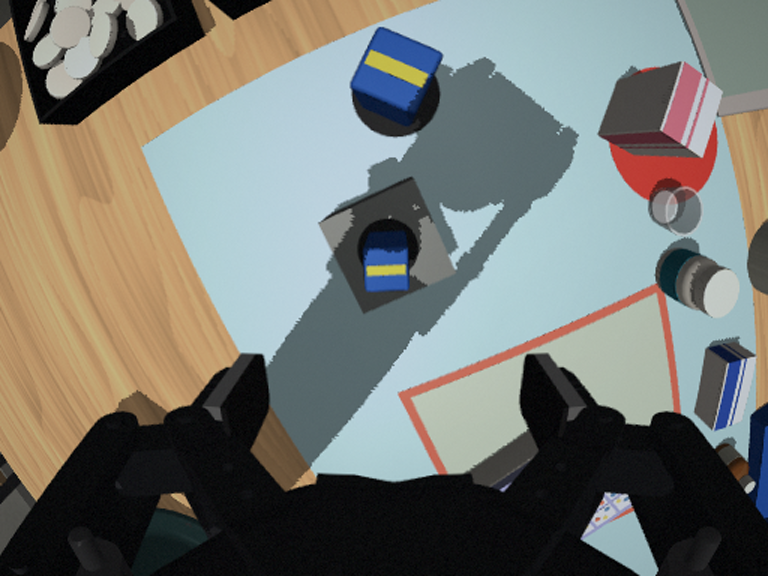

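The driver's bar is centred at (386,270), about 3° off the tool y axis. The stand is at (387,245) and the decoy is farther off at (397,72). Descend and grip.

>>> step_arm(series=[{"x": 0.003, "y": -0.009, "z": 0.09, "ax": 0, "ay": 0, "az": -0.097, "grip": -1}, {"x": 0.003, "y": -0.009, "z": 0.17, "ax": 0, "ay": 0, "az": -0.097, "grip": -1}, {"x": 0.003, "y": -0.009, "z": 0.24, "ax": 0, "ay": 0, "az": -0.097, "grip": -1}, {"x": 0.003, "y": -0.009, "z": 0.3, "ax": 0, "ay": 0, "az": -0.097, "grip": -1}, {"x": 0.003, "y": -0.009, "z": 0.35, "ax": 0, "ay": 0, "az": -0.097, "grip": -1}, {"x": 0.003, "y": -0.009, "z": 0.35, "ax": 0, "ay": 0, "az": -0.097, "grip": 1}, {"x": 0.003, "y": -0.009, "z": 0.35, "ax": 0, "ay": 0, "az": -0.097, "grip": 1}, {"x": 0.003, "y": -0.009, "z": 0.35, "ax": 0, "ay": 0, "az": -0.097, "grip": 1}, {"x": 0.003, "y": -0.009, "z": 0.35, "ax": 0, "ay": 0, "az": -0.097, "grip": 1}, {"x": 0.003, "y": -0.009, "z": 0.35, "ax": 0, "ay": 0, "az": -0.097, "grip": 1}, {"x": 0.003, "y": -0.009, "z": 0.35, "ax": 0, "ay": 0, "az": -0.097, "grip": 1}], force=70)

```text
time: 8.3
tool_pos: [0.4661, 0.3101, 0.0796]
tcp_rot: [2.575, 1.799, 0.007]
wrist_force: [1.0, -0.2, 7.4]
width: 0.316
grip_force: 69.5
```

>>> step_arm(series=[{"x": 0, "y": 0, "z": 0, "ax": 0, "ay": 0, "az": 0, "grip": 1}, {"x": 0, "y": 0, "z": 0, "ax": 0, "ay": 0, "az": 0, "grip": 1}])

```text
time: 8.5
tool_pos: [0.4661, 0.3101, 0.0796]
tcp_rot: [2.575, 1.8, 0.006]
wrist_force: [-0.2, -1.3, 7.0]
width: 0.319
grip_force: 69.5
```

Run:
```python
from h import *
go([.4662,.305,.24],-20)
b=np.load("w6.npy",allow_pickle=True).item()
P=np.array([hit(b,u/1.5,v/1.5,.06,1) for u,v in [(412,178),(455,270),(363,312),(320,222)]]); print(P.round(3),P.mean(0))
```

```text
t 8.5 pos [0.4661 0.3101 0.0796] yaw -20.1 tilt [0.004 0.002] shift/0.5 [-0.0086  0.0046 -0.3208] az -0.003 q [ 0.54  0.19  2.   -0.    0.95  0.89] w 0.31918462112755985 g 69.4783365726471 F [-0.2 -1.3  7. ]
[[0.503 0.349 0.06 ]
 [0.506 0.27  0.06 ]
 [0.426 0.267 0.06 ]
 [0.425 0.346 0.06 ]] [0.46519936 0.30798876 0.06      ]
```

>>> step_arm(series=[{"x": 0, "y": 0, "z": -0.04, "ax": 0, "ay": 0, "az": 0, "grip": 1}, {"x": 0, "y": 0, "z": -0.1, "ax": 0, "ay": 0, "az": 0, "grip": 1}, {"x": 0, "y": 0, "z": -0.18, "ax": 0, "ay": 0, "az": 0, "grip": 1}, {"x": 0, "y": 0, "z": -0.26, "ax": 0, "ay": 0, "az": 0, "grip": 1}, {"x": 0, "y": 0, "z": -0.32, "ax": 0, "ay": 0, "az": 0, "grip": 1}, {"x": 0, "y": 0, "z": -0.32, "ax": 0, "ay": 0, "az": 0, "grip": 1}])

```text
time: 9.1
tool_pos: [0.4673, 0.3111, 0.2438]
tcp_rot: [2.574, 1.799, 0.017]
wrist_force: [0.2, -0.2, -0.4]
width: 0.32
grip_force: 68.9
```

>>> step_arm(series=[{"x": -0.08, "y": 0.032, "z": 0, "ax": 0, "ay": 0, "az": -0.2, "grip": 1}, {"x": -0.16, "y": 0.064, "z": 0, "ax": 0, "ay": 0, "az": -0.4, "grip": 1}, {"x": -0.24, "y": 0.096, "z": 0, "ax": 0, "ay": 0, "az": -0.6, "grip": 1}, {"x": -0.32, "y": 0.128, "z": 0, "ax": 0, "ay": 0, "az": -0.8, "grip": 1}, {"x": -0.4, "y": 0.16, "z": 0, "ax": 0, "ay": 0, "az": -1, "grip": 1}, {"x": -0.48, "y": 0.19, "z": 0, "ax": 0, "ay": 0, "az": -1, "grip": 1}, {"x": -0.56, "y": 0.223, "z": 0, "ax": 0, "ay": 0, "az": -1, "grip": 1}, {"x": -0.647, "y": 0.258, "z": 0.06, "ax": 0, "ay": 0, "az": -1, "grip": 1}, {"x": -0.647, "y": 0.258, "z": 0.12, "ax": 0, "ay": 0, "az": -1, "grip": 1}, {"x": -0.647, "y": 0.258, "z": 0.12, "ax": 0, "ay": 0, "az": -1, "grip": 1}])

```text
time: 10.1
tool_pos: [0.4696, -0.0397, 0.1716]
tcp_rot: [-2.019, -2.394, 0.009]
wrist_force: [-1.0, -0.0, -1.3]
width: 0.319
grip_force: 69.1
```

>>> step_arm(series=[{"x": 0, "y": 0, "z": 0, "ax": 0, "ay": 0, "az": -0.28, "grip": 1}, {"x": 0, "y": 0, "z": 0, "ax": 0, "ay": 0, "az": -0.56, "grip": 1}, {"x": 0, "y": 0, "z": 0, "ax": 0, "ay": 0, "az": -0.84, "grip": 1}, {"x": 0, "y": 0, "z": 0, "ax": 0, "ay": 0, "az": -1, "grip": 1}])

```text
time: 10.5
tool_pos: [0.4745, -0.0377, 0.1781]
tcp_rot: [-1.321, -2.85, -0.001]
wrist_force: [0.4, 0.2, -1.6]
width: 0.321
grip_force: 69.1
```

>>> step_arm(series=[{"x": 0, "y": 0, "z": 0, "ax": 0, "ay": 0, "az": -0.24, "grip": 1}, {"x": 0, "y": 0, "z": 0, "ax": 0, "ay": 0, "az": -0.477, "grip": 1}, {"x": 0, "y": 0, "z": 0, "ax": 0, "ay": 0, "az": -0.477, "grip": 1}, {"x": 0, "y": 0, "z": 0, "ax": 0, "ay": 0, "az": -0.477, "grip": 1}])

```text
time: 10.9
tool_pos: [0.4746, -0.0381, 0.1778]
tcp_rot: [0.968, 2.989, 0.0]
wrist_force: [-0.3, 1.0, -0.4]
width: 0.317
grip_force: 69.1
```

Run:
```python
from h import *
b=imaging.read_camera("wrist"); np.save("w7.npy",b,allow_pickle=True); go([.4762,-.0377,.15],54)
save(b,"i.png",(170,120,350,260),4.4)
```

```text
t 10.9 pos [ 0.4745 -0.0383  0.1777] yaw 54.1 tilt [0. 0.] shift/0.5 [-0.002   0.0029  0.0555] az 0.004 q [-0.13 -0.08  2.08  0.    1.14 -1.08] w 0.31607470609255145 g 69.09422993659973 F [ 0.1 -0.1 -1.1]
```

View pics/i.png

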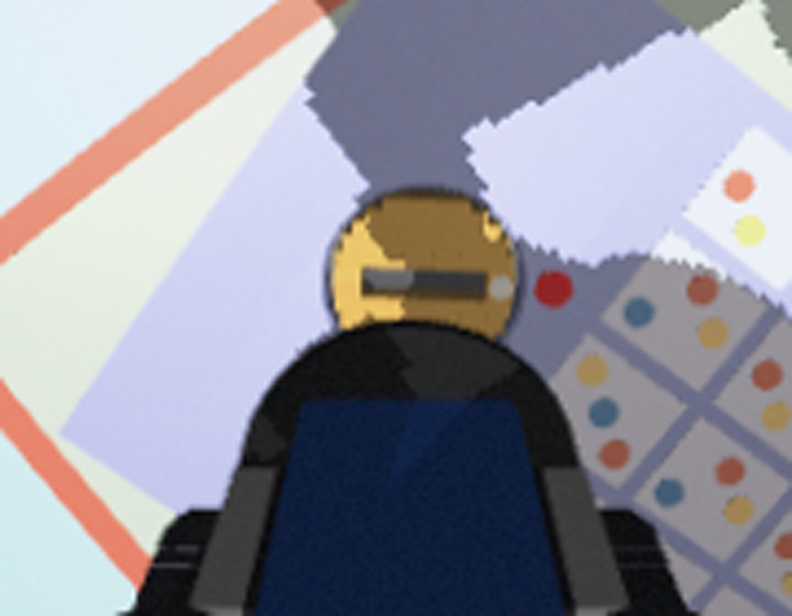

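The slot is at crop (362–490, 283), horizontal, aligned with tool y. The blade is hidden by the guard, whose near rim edge is at (415,322); the handle spans (300–520, 400). I compute the driver's offset in the hand from these.

Run:
```python
from h import *
b=np.load("w7.npy",allow_pickle=True).item(); s=bot.read_state(); R=Ro.from_rotvec(s["tcp_rot"]); T=s["tool_pos"]
f=lambda u,v,z: R.inv().apply(hit(b,170+(u+.5)/4.4-.5,120+(v+.5)/4.4-.5,z,1)-T)*1e3
print("slot ends",f(362,283,.056),f(490,283,.056),"c",f(426,283,.058), "screw circ",f(327,270,.058),f(520,270,.058),f(424,188,.058))
print("guard front low",f(412,322,T[2]-.0696+.050),"sides",f(243,450,T[2]-.0696+.054),f(580,450,T[2]-.0696+.054))
print("handle bottom front corners",f(302,400,T[2]-.0156),f(518,400,T[2]-.0156))
print(hit(b,170+426/4.4,120+283/4.4,.058,1))
# side & scene views of driver blade
a=imaging.read_camera("scene");e=imaging.read_camera("side")
out=[]
for n,c in(("s8",a),("d8",e)):
    np.save(n+".npy",c,allow_pickle=True)
    p=np.array(c["R"])@(T-[0,0,.07])+c["t"]; u=int(c["fx"]*p[0]/p[2]+c["cx"]);v=int(c["fy"]*p[1]/p[2]+c["cy"]); print(u-28,v-36)
    out.append(cv2.resize(c["img"][v-36:v+36,u-28:u+28],None,fx=7,fy=7,interpolation=2))
save({"img":np.hstack(out)},"j.png")
```

```text
slot ends [ -0.96273771 -11.26914798 121.7239589 ] [ -0.93453308  15.61635648 121.73119523] c [ -0.42989508   2.13734683 119.7274749 ] screw circ [  2.35461322 -18.46005015 119.72143178] [  2.39886233  21.70572399 119.73224217] [ 19.67663793   1.64701393 119.72376551]
guard front low [20.5189521  -1.04032058 19.59607012] sides [  4.0594485  -23.31456902  15.59299901] [ 4.08929067 21.15303644 15.60497062]
handle bottom front corners [ 11.12881889 -15.30344161  15.59389896] [11.15115565 12.72035599 15.60144292]
[ 0.47668221 -0.03671358  0.058     ]
174 124
176 180
```

View pics/j.png

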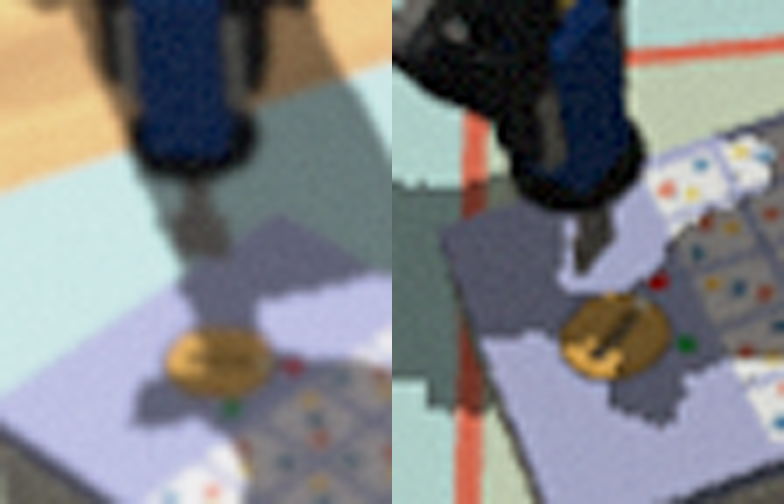

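The side views show the blade above the slot: tip at about (205,255) in the left panel and (588,262) in the right, with slot centres at (217,360) and (617,335). Triangulating both gives a cross-check.

Run:
```python
from h import *
L=lambda n: np.load(n+".npy",allow_pickle=True).item()
a,e=L("s8"),L("d8"); s=bot.read_state(); R=Ro.from_rotvec(s["tcp_rot"])
def tri(p,q):
    oa,da=ray(a,174+(p[0]+.5)/7-.5,124+(p[1]+.5)/7-.5); ob,db=ray(e,176+(q[0]+.5)/7-.5,180+(q[1]+.5)/7-.5)
    k=np.linalg.lstsq(np.c_[da,-db],ob-oa,rcond=None)[0]; return (oa+da*k[0]+ob+db*k[1])/2
t=tri((205,255),(196,262)); c=tri((217,360),(225,335)); g=tri((193,165),(185,195))
for n,p in (("tip",t),("slot",c),("guard",g)): print(n,p.round(4),(R.inv().apply(p-s["tool_pos"])*1e3).round(1))
for n,cm,x,y,q in(("sc",a,174,124,(217,360)),("sd",e,176,180,(225,335))): print(hit(cm,x+q[0]/7-.43,y+q[1]/7-.43,.058))
```

```text
tip [ 0.4714 -0.0377  0.1046] [ 3.  -1.1 72.9]
slot [ 0.4767 -0.0379  0.0604] [ -1.4   1.8 117.1]
guard [ 0.4723 -0.0405  0.1455] [ 0.6 -2.8 32. ]
[ 0.4744275  -0.03715057  0.058     ]
[ 0.47633239 -0.03562059  0.058     ]
```

Run:
```python
from h import *
L=lambda n: np.load(n+".npy",allow_pickle=True).item()
a,e=L("s8"),L("d8"); s=bot.read_state(); R=Ro.from_rotvec(s["tcp_rot"]); T=s["tool_pos"]
def pj(c,p):
    q=np.array(c["R"])@(R.apply(np.array(p)/1e3)+T)+c["t"]; return (c["fx"]*q[0]/q[2]+c["cx"]).round(1),(c["fy"]*q[1]/q[2]+c["cy"]).round(1)
for dx in(-3,0,3):
    print(dx,[ (pj(c,(dx,-10,69.6)),pj(c,(dx,10,69.6)),"shaft",pj(c,(dx,-5,25)),pj(c,(dx,5,25)),pj(c,(dx,0,19.6))) for c in(e,a)])
print(pj(e,(0,2,119.7)),pj(a,(0,2,119.7)))
print("side cols198-214"); print(e["img"][203:222,198:215].max(2))
print("scene cols 192-212");print(a["img"][144:164,192:212].max(2))
```

```text
-3 [((np.float64(203.3), np.float64(219.4)), (np.float64(208.0), np.float64(213.7)), 'shaft', (np.float64(202.1), np.float64(206.1)), (np.float64(204.6), np.float64(203.2)), (np.float64(203.1), np.float64(203.1))), ((np.float64(198.6), np.float64(160.5)), (np.float64(206.7), np.float64(161.1)), 'shaft', (np.float64(199.5), np.float64(146.3)), (np.float64(203.6), np.float64(146.6)), (np.float64(201.4), np.float64(144.6)))]
0 [((np.float64(202.2), np.float64(218.9)), (np.float64(207.0), np.float64(213.3)), 'shaft', (np.float64(201.1), np.float64(205.6)), (np.float64(203.5), np.float64(202.7)), (np.float64(202.0), np.float64(202.6))), ((np.float64(198.9), np.float64(159.7)), (np.float64(206.9), np.float64(160.3)), 'shaft', (np.float64(199.7), np.float64(145.5)), (np.float64(203.8), np.float64(145.8)), (np.float64(201.6), np.float64(143.9)))]
3 [((np.float64(201.2), np.float64(218.5)), (np.float64(205.9), np.float64(212.8)), 'shaft', (np.float64(200.0), np.float64(205.1)), (np.float64(202.5), np.float64(202.3)), (np.float64(200.9), np.float64(202.2))), ((np.float64(199.1), np.float64(159
[... 2640 characters left out ...]
 119 121
  121 122]
 [232 230 232 222 182 136 100  77  74  76  71  77  78  81  99 115 118 123
  122 119]
 [232 231 231 229 213 170 122  82  76  78  76  74  74  78  91 112 120 123
  115 119]
 [231 231 231 232 228 202 141  87  73  73  76  74  74  76  83 112 122 120
  123 120]
 [231 231 231 230 230 218 171 110  82  75  77  75  76  72  87 109 118 119
  118 117]
 [230 230 230 231 230 231 202 143  99  92  93  89  84  85  95 110 120 114
  119 122]
 [231 230 230 232 231 230 223 175 129 112 112 109 108 106 107 115 118 116
  120 119]
 [231 231 233 230 232 232 227 198 149 122 119 116 117 123 115 121 117 118
  122 119]
 [232 230 230 230 232 230 224 188 140 124 120 119 120 118 118 118 118 120
  119 118]]
```

Estimates agree along the slot (about +2.6 mm). Across it they range from 0 to +2.5 mm, so I start at +1 mm and lower to gentle contact.

>>> step_arm(series=[{"x": 0.002, "y": 0.0052, "z": 0.04, "ax": 0, "ay": 0, "az": 0, "grip": 1}, {"x": 0.002, "y": 0.0052, "z": 0.08, "ax": 0, "ay": 0, "az": 0, "grip": 1}, {"x": 0.002, "y": 0.0052, "z": 0.095, "ax": 0, "ay": 0, "az": 0, "grip": 1}, {"x": 0.002, "y": 0.0052, "z": 0.1, "ax": 0, "ay": 0, "az": 0, "grip": 1}, {"x": 0.002, "y": 0.0052, "z": 0.104, "ax": 0, "ay": 0, "az": 0, "grip": 1}, {"x": 0.002, "y": 0.0052, "z": 0.108, "ax": 0, "ay": 0, "az": 0, "grip": 1}, {"x": 0.002, "y": 0.0052, "z": 0.108, "ax": 0, "ay": 0, "az": 0, "grip": 1}, {"x": 0.002, "y": 0.0052, "z": 0.108, "ax": 0, "ay": 0, "az": 0, "grip": 1}])

```text
time: 11.85
tool_pos: [0.4756, -0.0363, 0.1239]
tcp_rot: [0.965, 2.989, 0.0]
wrist_force: [-0.9, 1.1, -0.6]
width: 0.321
grip_force: 69.1
```

No contact force with the tip about 4 mm below the lid, so the blade appears to be in the slot. Lowering further to check the floor contact.

>>> step_arm(series=[{"x": 0, "y": 0, "z": 0.004, "ax": 0, "ay": 0, "az": 0, "grip": 1}, {"x": 0, "y": 0, "z": 0.008, "ax": 0, "ay": 0, "az": 0, "grip": 1}, {"x": 0, "y": 0, "z": 0.011, "ax": 0, "ay": 0, "az": 0, "grip": 1}, {"x": 0, "y": 0, "z": 0.011, "ax": 0, "ay": 0, "az": 0, "grip": 1}, {"x": 0, "y": 0, "z": 0.011, "ax": 0, "ay": 0, "az": 0, "grip": 1}])

```text
time: 12.35
tool_pos: [0.4757, -0.0364, 0.1194]
tcp_rot: [0.965, 2.989, 0.0]
wrist_force: [-2.7, -1.3, 8.6]
width: 0.32
grip_force: 70.6
```

Seated: floor contact at TCP z 0.119 with 8.6 N. Now I turn clockwise, compensating for the small axis offset.

>>> step_arm(series=[{"x": 0, "y": 0.0003, "z": 0, "ax": 0, "ay": 0, "az": 0.18, "grip": 1}, {"x": 0, "y": 0.0006, "z": 0, "ax": 0, "ay": 0, "az": 0.36, "grip": 1}, {"x": -0.0001, "y": 0.0009, "z": 0, "ax": 0, "ay": 0, "az": 0.54, "grip": 1}, {"x": -0.0002, "y": 0.0012, "z": 0, "ax": 0, "ay": 0, "az": 0.72, "grip": 1}, {"x": -0.0003, "y": 0.0014, "z": 0, "ax": 0, "ay": 0, "az": 0.9, "grip": 1}, {"x": -0.0003, "y": 0.0014, "z": 0, "ax": 0, "ay": 0, "az": 0.9, "grip": 1}])

```text
time: 12.95
tool_pos: [0.4758, -0.0352, 0.1194]
tcp_rot: [-1.639, -2.679, -0.001]
wrist_force: [-4.0, 2.3, 10.7]
width: 0.325
grip_force: 70.6
```

Run:
```python
from h import *
go([.4757,-.0364,.1194],54); s=bot.read_state(); R=Ro.from_rotvec(s["tcp_rot"]); print("tool F",R.inv().apply(s["wrist_force"]).round(1),"M",s["torque"].round(2))
```

```text
t 12.9 pos [ 0.4758 -0.0352  0.1194] yaw 27.1 tilt [-0.     0.001] shift/0.5 [-0.0021 -0.0013  0.    ] az -0.897 q [-0.13 -0.01  2.13  0.    1.02 -0.6 ] w 0.32490655269036395 g 70.55016875267029 F [-4.   2.3 10.7]
tool F [  3.9  -2.5 -10.7] M [0.52 1.09 0.06]
```

>>> step_arm(series=[{"x": 0.0003, "y": 0.0002, "z": 0, "ax": 0, "ay": 0, "az": 0.18, "grip": 1}, {"x": 0.0005, "y": 0.0003, "z": 0, "ax": 0, "ay": 0, "az": 0.36, "grip": 1}, {"x": 0.0007, "y": 0.0004, "z": 0, "ax": 0, "ay": 0, "az": 0.54, "grip": 1}, {"x": 0.0008, "y": 0.0005, "z": 0, "ax": 0, "ay": 0, "az": 0.72, "grip": 1}, {"x": 0.0008, "y": 0.0006, "z": 0, "ax": 0, "ay": 0, "az": 0.9, "grip": 1}, {"x": 0.0008, "y": 0.0006, "z": 0, "ax": 0, "ay": 0, "az": 0.9, "grip": 1}])

```text
time: 13.55
tool_pos: [0.476, -0.0348, 0.1194]
tcp_rot: [-2.219, -2.223, -0.001]
wrist_force: [-4.2, 1.9, 9.9]
width: 0.317
grip_force: 70.5
```

Run:
```python
from h import *
go([.4757,-.0364,.1194],54); s=bot.read_state(); R=Ro.from_rotvec(s["tcp_rot"]); print("tool F",R.inv().apply(s["wrist_force"]).round(1),"M",s["torque"].round(2))
```

```text
t 13.6 pos [ 0.476  -0.0348  0.1194] yaw 0.1 tilt [0.    0.001] shift/0.5 [-0.0032 -0.0006  0.    ] az -1.797 q [-0.13 -0.01  2.13  0.    1.02 -0.13] w 0.3167558486507835 g 70.46422362327576 F [-4.2  1.9  9.9]
tool F [ 1.9 -4.2 -9.9] M [0.51 0.9  0.09]
```

>>> step_arm(series=[{"x": 0, "y": 0, "z": 0, "ax": 0, "ay": 0, "az": 0.18, "grip": 1}, {"x": 0, "y": 0, "z": 0, "ax": 0, "ay": 0, "az": 0.36, "grip": 1}, {"x": 0, "y": 0, "z": 0, "ax": 0, "ay": 0, "az": 0.54, "grip": 1}, {"x": 0, "y": 0, "z": 0, "ax": 0, "ay": 0, "az": 0.72, "grip": 1}, {"x": 0, "y": 0, "z": 0, "ax": 0, "ay": 0, "az": 0.88, "grip": 1}, {"x": 0, "y": 0, "z": 0, "ax": 0, "ay": 0, "az": 0.88, "grip": 1}])

```text
time: 14.15
tool_pos: [0.4764, -0.0347, 0.1194]
tcp_rot: [-2.668, -1.658, -0.002]
wrist_force: [-2.6, 1.6, 8.2]
width: 0.324
grip_force: 70.4
```

Run:
```python
from h import *
go([.4757,-.0364,.1194],54); s=bot.read_state(); R=Ro.from_rotvec(s["tcp_rot"]); print("tool F",R.inv().apply(s["wrist_force"]).round(1),"M",s["torque"].round(2))
```

```text
t 14.2 pos [ 0.4764 -0.0347  0.1194] yaw -26.3 tilt [0.001 0.001] shift/0.5 [-0.0036  0.0002  0.    ] az -2.677 q [-0.13 -0.01  2.13  0.    1.02  0.33] w 0.3242854332940523 g 70.35007238388062 F [-2.6  1.6  8.2]
tool F [ 0.3 -3.1 -8.2] M [0.6  0.68 0.06]
```

>>> step_arm(series=[{"x": 0, "y": 0, "z": 0, "ax": 0, "ay": 0, "az": 0.07, "grip": 1}, {"x": 0, "y": 0, "z": 0, "ax": 0, "ay": 0, "az": 0.14, "grip": 1}, {"x": 0, "y": 0, "z": 0, "ax": 0, "ay": 0, "az": 0.14, "grip": 1}])

```text
time: 14.45
tool_pos: [0.4765, -0.0347, 0.1194]
tcp_rot: [-2.726, -1.561, -0.002]
wrist_force: [-3.2, 3.2, 8.5]
width: 0.321
grip_force: 70.3
```

Run:
```python
from h import *
go([.4757,-.0364,.1194],54); s=bot.read_state(); R=Ro.from_rotvec(s["tcp_rot"]); print("tool F",R.inv().apply(s["wrist_force"]).round(1),"M",s["torque"].round(2))
```

```text
t 14.4 pos [ 0.4765 -0.0347  0.1194] yaw -30.4 tilt [0.001 0.001] shift/0.5 [-0.0037  0.0004  0.0001] az -2.814 q [-0.13 -0.01  2.13  0.    1.02  0.4 ] w 0.32147476228711586 g 70.3360641002655 F [-3.2  3.2  8.5]
tool F [ 1.1 -4.3 -8.5] M [0.63 0.63 0.18]
```

>>> step_arm(series=[{"x": 0, "y": 0, "z": 0, "ax": 0, "ay": 0, "az": 0.07, "grip": 1}, {"x": 0, "y": 0, "z": 0, "ax": 0, "ay": 0, "az": 0.12, "grip": 1}, {"x": 0, "y": 0, "z": 0, "ax": 0, "ay": 0, "az": 0.12, "grip": 1}])

```text
time: 14.75
tool_pos: [0.4765, -0.0347, 0.1194]
tcp_rot: [-2.773, -1.476, -0.002]
wrist_force: [-2.1, 2.6, 8.3]
width: 0.317
grip_force: 70.3
```

Run:
```python
from h import *
go([.4757,-.0364,.1194],54); s=bot.read_state(); R=Ro.from_rotvec(s["tcp_rot"]); print("tool F",R.inv().apply(s["wrist_force"]).round(1),"M",s["torque"].round(2))
```

```text
t 14.8 pos [ 0.4765 -0.0347  0.1194] yaw -34.0 tilt [0.001 0.001] shift/0.5 [-0.0037  0.0006  0.0001] az -2.932 q [-0.13 -0.01  2.13  0.    1.02  0.47] w 0.3170608632929052 g 70.34997224807739 F [-2.1  2.6  8.3]
tool F [ 1.  -3.2 -8.3] M [0.63 0.67 0.57]
```

Torque rose to 0.57 N m, so the screw is at its stop. I relieve the twist and lift out, then check the screw.

>>> step_arm(series=[{"x": 0, "y": 0, "z": 0, "ax": 0, "ay": 0, "az": -0.15, "grip": 1}, {"x": 0, "y": 0, "z": 0, "ax": 0, "ay": 0, "az": -0.33, "grip": 1}, {"x": 0, "y": 0, "z": -0.01, "ax": 0, "ay": 0, "az": -0.33, "grip": 1}, {"x": 0, "y": 0, "z": -0.03, "ax": 0, "ay": 0, "az": -0.33, "grip": 1}, {"x": 0, "y": 0, "z": -0.1, "ax": 0, "ay": 0, "az": -0.33, "grip": 1}, {"x": 0, "y": 0, "z": -0.18, "ax": 0, "ay": 0, "az": -0.33, "grip": 1}, {"x": 0, "y": 0, "z": -0.24, "ax": 0, "ay": 0, "az": -0.33, "grip": 1}, {"x": 0, "y": 0, "z": -0.24, "ax": 0, "ay": 0, "az": -0.33, "grip": 1}])

```text
time: 15.55
tool_pos: [0.4791, -0.0359, 0.2439]
tcp_rot: [2.632, 1.703, 0.012]
wrist_force: [0.4, 0.5, -0.9]
width: 0.321
grip_force: 69.1
```

Run:
```python
from h import *
b=imaging.read_camera("wrist"); np.save("w9.npy",b,allow_pickle=True)
go([.4661,.3101,.24],-20)
h=cv2.cvtColor(b["img"],cv2.COLOR_RGB2HSV)
C=np.array([.4763,-.0372,.058])
def near(m,lo):
    n,l,s,c=cv2.connectedComponentsWithStats(m)
    for i in range(1,n):
        if s[i,4]>=lo:
            P=hit(b,*c[i],.058,1); d=P-C
            if np.hypot(*d[:2])<.03: print(s[i,4],P.round(4),"r",np.hypot(*d[:2]).round(4),"ang",np.degrees(np.arctan2(d[1],d[0])).round(1))
print("green");near(cv2.inRange(h,(50,100,60),(80,255,255)),4)
print("red");near(cv2.inRange(h,(0,150,80),(5,255,255)),4)
print("white");near(cv2.inRange(h,(0,0,110),(179,45,255)),3)
br=cv2.inRange(h,(12,90,50),(32,255,255)); br=(br>0).astype(np.uint8)*255; near(br,80)
print("dark");near(cv2.inRange(h,(0,0,20),(179,110,100)),15)
```

```text
t 15.6 pos [ 0.4776 -0.0357  0.2411] yaw -24.2 tilt [ 0.006 -0.001] shift/0.5 [ 0.6215 -0.3041  0.0013] az -0.139 q [-0.13 -0.12  2.   -0.    1.26  0.3 ] w 0.3171084484742897 g 69.14934754371643 F [ 0.3 -0.3 -0.7]
green
33 [ 0.5015 -0.0458  0.058 ] r 0.0266 ang -18.8
red
25 [ 0.4926 -0.0159  0.058 ] r 0.0268 ang 52.6
white
5 [ 0.463  -0.0219  0.058 ] r 0.0203 ang 131.1
4 [ 0.4959 -0.0343  0.058 ] r 0.0198 ang 8.5
16 [ 0.4911 -0.0422  0.058 ] r 0.0157 ang -18.8
29 [ 0.4773 -0.0362  0.058 ] r 0.0014 ang 45.5
774 [ 0.4754 -0.0368  0.058 ] r 0.001 ang 154.4
dark
29 [ 0.4782 -0.0186  0.058 ] r 0.0187 ang 84.1
39 [ 0.4747 -0.0381  0.058 ] r 0.0018 ang -151.3
```

The screw's white dot (−18.8°) lines up with the green dot (−18.8°), so it is locked. Carry the driver back above the stand.

>>> step_arm(series=[{"x": 0.08, "y": -0.04, "z": 0, "ax": 0, "ay": 0, "az": -0.07, "grip": 1}, {"x": 0.16, "y": -0.08, "z": 0, "ax": 0, "ay": 0, "az": -0.14, "grip": 1}, {"x": 0.24, "y": -0.12, "z": 0, "ax": 0, "ay": 0, "az": -0.14, "grip": 1}, {"x": 0.32, "y": -0.16, "z": 0, "ax": 0, "ay": 0, "az": -0.14, "grip": 1}, {"x": 0.4, "y": -0.2, "z": 0, "ax": 0, "ay": 0, "az": -0.14, "grip": 1}, {"x": 0.48, "y": -0.24, "z": 0, "ax": 0, "ay": 0, "az": -0.14, "grip": 1}, {"x": 0.56, "y": -0.275, "z": 0, "ax": 0, "ay": 0, "az": -0.14, "grip": 1}, {"x": 0.6215, "y": -0.304, "z": 0, "ax": 0, "ay": 0, "az": -0.14, "grip": 1}, {"x": 0.6215, "y": -0.304, "z": 0, "ax": 0, "ay": 0, "az": -0.14, "grip": 1}, {"x": 0.6215, "y": -0.304, "z": 0, "ax": 0, "ay": 0, "az": -0.14, "grip": 1}, {"x": 0.6215, "y": -0.304, "z": 0, "ax": 0, "ay": 0, "az": -0.14, "grip": 1}])

```text
time: 16.7
tool_pos: [0.4632, 0.3092, 0.2364]
tcp_rot: [2.572, 1.803, -0.004]
wrist_force: [0.3, 0.3, -0.6]
width: 0.317
grip_force: 69.2
```

Run:
```python
from h import *
go([.4661,.3098,.08],-20)
```

```text
t 16.7 pos [0.4632 0.3092 0.2364] yaw -19.9 tilt [-0.002 -0.002] shift/0.5 [0.0038 0.0055 0.3129] az 0.002 q [ 0.54  0.04  1.85 -0.    1.25  0.89] w 0.3167842089512359 g 69.16381359100342 F [ 0.3  0.3 -0.6]
```

>>> step_arm(series=[{"x": 0.003, "y": 0.0055, "z": 0.07, "ax": 0, "ay": 0, "az": 0, "grip": 1}, {"x": 0.003, "y": 0.0055, "z": 0.14, "ax": 0, "ay": 0, "az": 0, "grip": 1}, {"x": 0.003, "y": 0.0055, "z": 0.18, "ax": 0, "ay": 0, "az": 0, "grip": 1}, {"x": 0.003, "y": 0.0055, "z": 0.22, "ax": 0, "ay": 0, "az": 0, "grip": 1}, {"x": 0.003, "y": 0.0055, "z": 0.24, "ax": 0, "ay": 0, "az": 0, "grip": 1}, {"x": 0.003, "y": 0.0055, "z": 0.24, "ax": 0, "ay": 0, "az": 0, "grip": 1}])

```text
time: 17.3
tool_pos: [0.4658, 0.309, 0.116]
tcp_rot: [-2.573, -1.802, 0.006]
wrist_force: [-0.1, 0.3, -1.3]
width: 0.321
grip_force: 69.2
```

>>> step_arm(series=[{"x": 0, "y": 0, "z": 0.03, "ax": 0, "ay": 0, "az": 0, "grip": 1}, {"x": 0, "y": 0, "z": 0.055, "ax": 0, "ay": 0, "az": 0, "grip": 1}, {"x": 0, "y": 0, "z": 0.068, "ax": 0, "ay": 0, "az": 0, "grip": 1}, {"x": 0, "y": 0, "z": 0.072, "ax": 0, "ay": 0, "az": 0, "grip": 1}, {"x": 0, "y": 0, "z": 0.072, "ax": 0, "ay": 0, "az": 0, "grip": 1}])

```text
time: 17.8
tool_pos: [0.4667, 0.3109, 0.0814]
tcp_rot: [-2.572, -1.805, 0.001]
wrist_force: [0.5, -0.7, -0.8]
width: 0.317
grip_force: 69.1
```

>>> step_arm(series=[{"x": 0, "y": 0, "z": 0.003, "ax": 0, "ay": 0, "az": 0, "grip": 1}, {"x": 0, "y": 0, "z": 0.003, "ax": 0, "ay": 0, "az": 0, "grip": -1}, {"x": 0, "y": 0, "z": 0.003, "ax": 0, "ay": 0, "az": 0, "grip": -1}, {"x": 0, "y": 0, "z": 0.003, "ax": 0, "ay": 0, "az": 0, "grip": -1}, {"x": 0, "y": 0, "z": 0.003, "ax": 0, "ay": 0, "az": 0, "grip": -1}, {"x": 0, "y": 0, "z": 0.003, "ax": 0, "ay": 0, "az": 0, "grip": -1}, {"x": 0, "y": 0, "z": 0.003, "ax": 0, "ay": 0, "az": 0, "grip": -1}])

```text
time: 18.5
tool_pos: [0.467, 0.311, 0.0804]
tcp_rot: [2.572, 1.804, 0.0]
wrist_force: [0.9, 0.2, -0.5]
width: 0.998
grip_force: 0.0
```

>>> step_arm(series=[{"x": 0, "y": 0, "z": -0.08, "ax": 0, "ay": 0, "az": 0, "grip": -1}, {"x": 0, "y": 0, "z": -0.16, "ax": 0, "ay": 0, "az": 0, "grip": -1}, {"x": 0, "y": 0, "z": -0.26, "ax": 0, "ay": 0, "az": 0, "grip": -1}, {"x": 0, "y": 0, "z": -0.35, "ax": 0, "ay": 0, "az": 0, "grip": -1}, {"x": 0, "y": 0, "z": -0.35, "ax": 0, "ay": 0, "az": 0, "grip": -1}, {"x": 0, "y": 0, "z": -0.35, "ax": 0, "ay": 0, "az": 0, "grip": -1}])

```text
time: 19.1
tool_pos: [0.4678, 0.3115, 0.2574]
tcp_rot: [2.571, 1.804, 0.006]
wrist_force: [-0.3, 0.9, -0.9]
width: 0.997
grip_force: 0.0
```

Run:
```python
from h import *
b=imaging.read_camera("wrist"); go([.466,.306,.25],-20)
h=cv2.cvtColor(b["img"],cv2.COLOR_RGB2HSV); m=cv2.inRange(h,(20,110,80),(35,255,255)); n,l,s,c=cv2.connectedComponentsWithStats(m)
for i in range(1,n):
    if s[i,4]>20:
        v,u=np.nonzero(l==i); P=np.array([hit(b,x,y,.129,1) for x,y in zip(u,v)]); w,V=np.linalg.eigh(np.cov(P[:,:2].T)); print(s[i],P.mean(0).round(4),np.degrees(np.arctan2(V[1,1],V[0,1])),np.sqrt(12*w))
L=lambda n: np.load(n+".npy",allow_pickle=True).item()
# scene/side: compare table objects with the start
for n,k in(("scene","s"),("side","d")):
    c=imaging.read_camera(n)["img"]; d=cv2.absdiff(c,L(k)["img"]).max(2); m=cv2.morphologyEx((d>60).astype(np.uint8),cv2.MORPH_OPEN,np.ones((3,3)))
    q,l,s,cc=cv2.connectedComponentsWithStats(m); print(n,[(s[i][:5].tolist()) for i in range(1,q) if s[i,4]>30])
```

```text
t 19.1 pos [0.4667 0.3108 0.2552] yaw -19.9 tilt [0. 0.] shift/0.5 [-0.0096  0.0019  0.0104] az 0.004 q [0.54 0.03 1.82 0.   1.29 0.89] w 0.9991241154891407 g 0.0 F [-0.8  0.5 -0.4]
[257  44  40  26 388] [0.5192 0.4158 0.129 ] 132.28352904088513 [0.00900327 0.03674125]
[250 181  25   7 130] [0.4667 0.3083 0.129 ] 160.62549841733284 [0.00510961 0.02381584]
scene [[231, 0, 7, 14, 83], [272, 0, 37, 11, 324], [313, 0, 35, 75, 1507], [106, 10, 7, 8, 40], [222, 12, 66, 160, 5488], [164, 27, 43, 16, 403], [172, 76, 34, 15, 327], [187, 100, 11, 10, 50], [175, 109, 50, 25, 817], [152, 120, 17, 6, 76], [297, 127, 10, 11, 64], [188, 132, 146, 156, 5231], [286, 136, 86, 49, 1599], [253, 141, 10, 9, 58], [185, 159, 41, 34, 678], [88, 197, 41, 35, 815]]
side [[305, 0, 18, 35, 442], [326, 0, 4, 16, 50], [172, 37, 19, 25, 296], [302, 37, 12, 33, 293], [161, 49, 8, 8, 40], [0, 71, 6, 20, 81], [271, 72, 11, 19, 171], [205, 75, 6, 10, 45], [165, 75, 157, 116, 4356], [0, 93, 36, 83, 1846], [106, 169, 49, 24, 375], [71, 173, 32, 12, 243], [80, 188, 261, 49, 5951], [27, 190, 19, 20, 222], [66, 207, 11, 13, 85], [191, 215, 44, 27, 570], [69, 240, 15, 19, 150], [176, 312, 51, 38, 1086]]
```

```bash
python3 -c "
from workcell import bot
print(bot.finish_job())"
```

```text
the job is handed in; nothing more can be done
None
```

The job is handed in at about 19 s on the robot's clock: the carton is in the basket, the screw is at its locked stop with its white dot on the green one, the driver is back upright in its stand, and nothing else on the table was touched as far as I saw; the hand-in returned no verdict.

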